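# Flip a tracker tag onto its charger

### The job

Take the blue tracker tag out of the wooden rack and drop it, on edge, into the funnel mouth of the twisted guide, so that it is turned half over on its way down and comes to lie flat on the sloping charging plate at its foot with its blue face up. Let it fall through the guide by itself, and leave the orange and green tags standing in the rack.

Things in the scene. Friction and masses are not known exactly. Their poses are not given: they have to be found in the camera images.
- blue_tag_center (a point): Centre of the blue tracker tag: a rigid disc 40 mm in diameter and 8 mm thick, 25 g. It starts standing on edge in one of the three slots of the wooden rack. Its x axis is the disc's axis and points out of the all-blue face (level at the start); the other face has a grey spot 30 mm across inside a blue rim. z points up at the start.
- orange_tag_center (a point): Centre of the orange tag, of the same shape and axes, standing in another slot of the rack. To be left alone.
- green_tag_center (a point): Centre of the green tag, of the same shape and axes, standing in the third slot of the rack. To be left alone.
- rack: Fixed wooden rack, 50 mm (its x) by 225 mm (its y) by 26 mm high; origin at the centre of its underside, z up. Three slots in a row along its y, 75 mm apart, each 11 mm wide, 44 mm long and 12 mm deep, hold the tags on edge: they stand with their centres 34 mm above the desk, the top 28 mm of each tag clear of the wood. The coloured faces look along the rack's -x (roughly the robot's right), give or take a few degrees.
- guide_mouth (a point): Centre of the rim of the white funnel on the fixed twisted guide, 276 mm above the desk. Rim 54 mm wide (x) by 76 mm long (y); 28 mm lower it narrows to a slot 18 by 46 mm. z up, x level towards the side where the charging plate sticks out. The tag goes in on edge, its axis along x. Rails turn it half round, a slide lays it down: the face looking away from the plate (-x) at the mouth ends on top.
- charge_spot (a point): Glowing spot on the black charging plate at the foot of the guide, where the middle of the lying tag belongs: the plate slopes down at 45 degrees away from the guide's axis, 52 mm wide between 14 mm side walls, and ends in a 12 mm lip 20 mm below the spot, on which the tag comes to rest by itself. z of this point points out of the plate, y across it, x down the slope.
Mind the look-alikes: they are no part of the job. Of the things that look like the part that bears blue_tag_center, the smallest one is meant.

How it is judged:
On the way:
1. the blue tag falls, untouched, inside the twisted guide (horizontal distance between blue_tag_center and guide_mouth below 0.015 m and z of blue_tag_center in the frame of guide_mouth between -0.17 and -0.06 m and contact force between the fingers and blue_tag below 0.1 N).
At the end, for the whole second after the job is handed in: The blue tag lies at rest and released on the charging plate, its centre within 15 mm of the spot along and across the plate and within 12 mm of the plate's surface, blue face up, within 20 degrees of flat on the plate; the orange and green tags are within 15 mm of where they stood (x of blue_tag_center in the frame of charge_spot between -0.015 and 0.015 m and y of blue_tag_center in the frame of charge_spot between -0.015 and 0.015 m and z of blue_tag_center in the frame of charge_spot between 0 and 0.012 m and angle between the x axis of blue_tag_center and the z axis of charge_spot, either way round below 0.35 rad and angle between blue_tag_center's own x axis and vertical below 1.2 rad and linear speed of blue_tag below 0.02 m/s and distance of each of orange_tag_center, green_tag_center from where it was at the start of the episode below 0.015 m); the robot touches nothing.
It fails at once if the orange or green tag is lifted or knocked out of its slot (distance of any of orange_tag_center, green_tag_center from where it was at the start of the episode above 0.02 m).
It also fails if it takes over 35 s, if anything falls off the work surface, if the arm or the gripper's body presses on something with over 40 N, if the wrist force passes 120 N, or if a joint passes its speed limit or range.

### The arm

A 7-joint arm with a two-finger parallel gripper is mounted at the origin on the work surface. World frame = base frame: x ahead of the robot, y to its left, z up, the work surface at z = 0. Lengths are in m, angles in rad, forces in N, time in s.
With the tool pointing down it reaches from about 0.425 to 0.95 m from the base axis. Payload 4.7 kg.
Tool frame: the origin (TCP) lies where the fingers leave the gripper's body, on its centre line; the fingertips stand 73 mm ahead of it and the grasp point (between the pads) lies 54 mm ahead of it; z points along the fingers, y is the line along which they close (so a half turn about z gives the same grasp; the last joint's range is limited). The gripper opens to 85 mm and grips with 20 to 120 N. Pads are 22 mm wide; open, the fingers measure 114 mm over their backs; the gripper's body (76 mm by 85 mm) begins 54 mm behind the grasp point. The pads swing forward as they close: fully open they stand 13 mm farther back than shut.
Start: joints at [-1.24, 0.469, -0.049, 1.532, 0.024, 1.141, -0.082], TCP at [0.238, 0.632, 0.304] pointing down, gripper open.
Joint ranges: [-2.59, 2.59], [-0.33, 1.99], [-1.39, 1.29], [0.1, 2.45], [-1.04, 4.18], [0.21, 1.99], [-2.66, 2.66]. Speed limits (rad/s): [2.57, 2.57, 3.14, 3.14, 3.14, 3.14, 3.14].

### API

Orientations are given as a rotation vector (axis times angle).
In Python, from workcell import bot gives the robot as it stands. The module is installed in compiled form; this text tells all that it offers.
- The arm moves only by the shell command python3 -m jog 'ROWS'. ROWS is JSON, a list of rows, each a list of 7 numbers: the turn, a rotation vector about the tool's x, y, z in rad, then the shift along the tool's x, y, z in m, then the gripper's target within -1 to 1 (fully open at 1, half-way at 0, shut at -1). A call has exactly 5 rows; each row shifts and turns the commanded pose from where the row before left it, along the tool's axes as they then stand; what a row does not reach is not made up. A row lasts 1/12 s, in which the tool goes at most 41.7 mm and 7.16 degrees, less where a joint would pass 70% of its speed; a pose out of reach is approached as far as the arm can. A call is refused whole if a number of a shift passes 0.0417 or a number of a turn 0.125, either way. A call with a gripper value outside its range is refused whole. The fingers move at their own pace and stop on an object; the grip force is fixed at half the most. Time passes only in rows, so rows that do not move let the fingers close, or fill a call up. It gives the time, the measured TCP pose, the force, the opening and the grip force at its end, in the units of the state.
- bot.get_state(): the state, without advancing time (a new reading comes with each control period).
- bot.capture(name): name is "scene" or "top" or "wrist"; returns a dict with "color" (480x640x3 uint8, red, green, blue), "fx", "fy", "cx", "cy" (pixels), "world_from_camera" (4x4, takes a point from camera to world coordinates). Camera axes: x right, y down, z forward; pixel columns grow to the right and rows downward; lengths in m; the calibration is good to about 2 mm. A picture is of the moment at which its call begins. There is no depth.
- bot.finish_job(): hands the job in; it is judged then, once.
The state is a dict: "t": time; "joints": joint angles; "joint_velocities": joint speeds; "joint_efforts": joint torques, N m; "tcp_pos": TCP position; "tcp_rot": TCP orientation; "wrist_force": force on the tool from outside, world axes, zero at the start; "moment": the same for the moment, N m; "finger_gap": finger opening in m; "grasp_force": force on a finger pad.
Only numpy, scipy, OpenCV 4.12 (cv2) and the standard library are available. Lean on these libraries where they do the work, as an engineer would, in place of code of your own. Each camera call takes 0.05 s, during which the arm holds its last target. There are 200 camera calls.

## Working session

There is one attempt and no reset: what is moved stays moved. The work goes in short steps, Python scripts to look and compute and a shell command to move; the robot and the scene stay as the last step left them, time stands still between calls to the robot, and variables do not carry over. Pictures are saved under pics/ and viewed, at most 10 in all, crops included, and the job is handed in when it is done.

```bash
mkdir -p pics
python3 - <<'E'
from workcell import bot
import cv2,numpy as np,pickle
s=bot.get_state();print(s['t'],s['tcp_pos'],s['tcp_rot'],s['finger_gap'])
d={}
for n in("scene","top"):
    c=bot.capture(n);d[n]=c
    print(n,c['fx'],c['fy'],c['cx'],c['cy'],np.round(c['world_from_camera'],3).tolist())
    cv2.imwrite(f'pics/{n}0.png',c['color'][:,:,::-1])
pickle.dump(d,open('v0.pkl','wb'))
E
```

```text
0.0 [0.2374879  0.63137944 0.30286353] [-5.61932307e-01 -3.09066330e+00  3.01194471e-03] 0.08536504525100545
scene 459.36497119739704 459.36497119739704 317.94295911674413 241.6322078218767 [[0.28, 0.498, -0.821, 1.104], [0.96, -0.13, 0.249, -0.117], [0.018, -0.857, -0.514, 0.53], [0.0, 0.0, 0.0, 1.0]]
top 459.9023971365676 459.9023971365676 321.02076399752804 239.09943388968648 [[0.015, -0.993, 0.113, 0.492], [-1.0, -0.015, -0.0, 0.022], [0.002, -0.113, -0.994, 0.867], [0.0, 0.0, 0.0, 1.0]]
```

View pics/scene0.png

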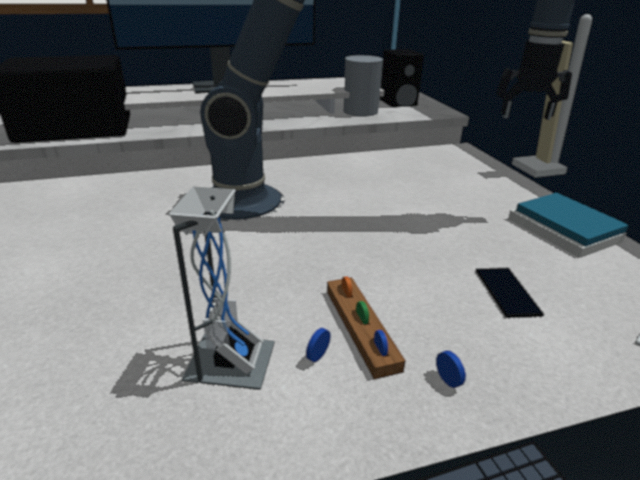

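View pics/top0.png

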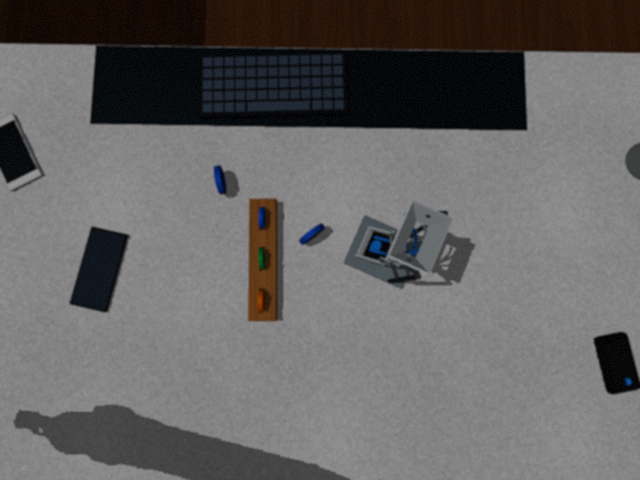

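Candidates for the blue tag are the disc in the rack (scene 381,343; top 262,217), a loose disc (scene 318,344; top 312,234) and another loose disc (scene 451,368; top 220,180). The description says it stands in the rack, so I choose the first. The funnel is at top (420,237), and the plate at top (378,245).

```bash
cat > h.py <<'E'
import numpy as np,cv2
def ray(c,u,v):
    T=c['world_from_camera'];d=T[:3,:3]@np.array([(u-c['cx'])/c['fx'],(v-c['cy'])/c['fy'],1.]);return T[:3,3],d
def onz(c,u,v,z):
    o,d=ray(c,u,v);return o+d*(z-o[2])/d[2]
def proj(c,p):
    T=c['world_from_camera'];q=T[:3,:3].T@(np.asarray(p)-T[:3,3]);return np.array([c['cx']+c['fx']*q[0]/q[2],c['cy']+c['fy']*q[1]/q[2]])
def blobs(c,lo,hi,amin=20):
    h=cv2.cvtColor(c['color'],cv2.COLOR_RGB2HSV);m=cv2.inRange(h,lo,hi)
    cs,_=cv2.findContours(m,cv2.RETR_EXTERNAL,cv2.CHAIN_APPROX_NONE)
    return [(cv2.contourArea(k),cv2.minAreaRect(k)) for k in cs if cv2.contourArea(k)>amin]
E
python3 - <<'E'
import pickle,cv2,numpy as np
from h import *
d=pickle.load(open('v0.pkl','rb'));c=d['top']
for n,lo,hi in(('blue',(105,150,40),(130,255,255)),('green',(50,130,30),(85,255,255)),('orange',(5,200,120),(12,255,255)),('wood',(5,100,40),(20,255,255))):
    for a,r in blobs(c,lo,hi):
        if r[0][1]<100: continue
        print(n,a,np.round(r[0],1),np.round(r[1],1),r[2],onz(c,*r[0],.026 if n=='wood' else .04).round(4), onz(c,*r[0],0).round(3))
    if n=='wood':
        for a,r in blobs(c,lo,hi,500):
            if 200<r[0][0]<300: print([onz(c,*p,.026).round(4).tolist() for p in cv2.boxPoints(r)])
im=c['color'][:,:,::-1]
a=cv2.resize(im[185:295,335:485],None,fx=5,fy=5,interpolation=cv2.INTER_CUBIC);cv2.imwrite('pics/g.png',a)
E
```

```text
blue 43.5 [627.5 381. ] [8. 7.] 90.0 [ 0.3448 -0.518   0.04  ] [ 0.338 -0.544  0.   ]
blue 207.5 [378.8 244.7] [18.4 17.9] 15.94539737701416 [ 0.5779 -0.0825  0.04  ] [ 0.582 -0.088  0.   ]
blue 69.5 [414.7 242.8] [ 9.3 25. ] 13.392498016357422 [ 0.5823 -0.1475  0.04  ] [ 0.587 -0.156  0.   ]
blue 132.5 [311.  233.4] [ 6.3 26.8] 52.594642639160156 [0.5966 0.0403 0.04  ] [0.602 0.041 0.   ]
blue 72.0 [261.5 217.5] [19.  5.] 90.0 [0.6243 0.1309 0.04  ] [0.631 0.136 0.   ]
blue 134.0 [218.5 179.5] [26.7  6.8] 79.2156982421875 [0.6937 0.2118 0.04  ] [0.703 0.221 0.   ]
green 74.0 [261.5 258. ] [20.  5.] 90.0 [0.5506 0.1287 0.04  ] [0.553 0.134 0.   ]
wood 3223.5 [262.  259.5] [121.  28.] 90.0 [0.5488 0.1295 0.026 ] [0.551 0.133 0.   ]
[[0.661, 0.1588, 0.026], [0.6618, 0.1068, 0.026], [0.44, 0.101, 0.026], [0.4393, 0.1515, 0.026]]
[[1.0573, 0.1093, 0.026], [1.058, 0.0683, 0.026], [0.9609, 0.0663, 0.026], [0.9602, 0.1069, 0.026]]
[[1.0553, 0.2344, 0.026], [1.0573, 0.1113, 0.026], [0.9622, 0.1088, 0.026], [0.9603, 0.2305, 0.026]]
```

View pics/g.png

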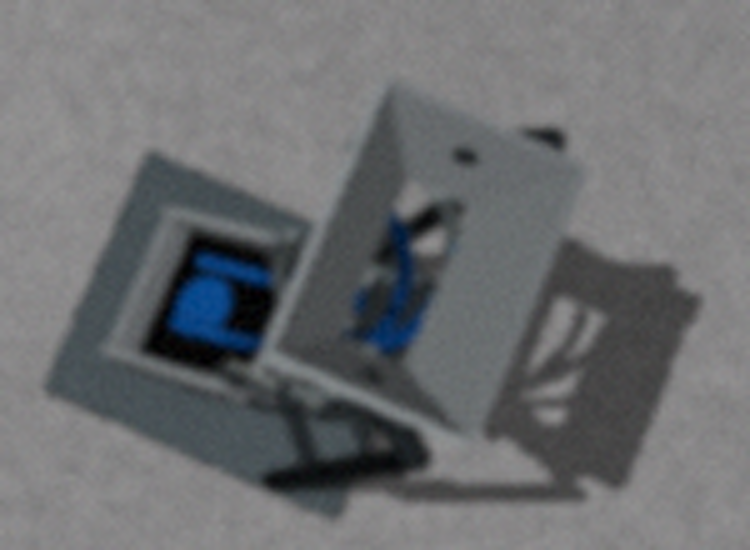

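The crop shows the rim corners at about (392,82), (582,172), (480,438), (265,358). The glowing spot is at (205,303), on the left, so mouth +x points to world +y and somewhat -x.

Run:
```python
import pickle
from h import *
d=pickle.load(open('v0.pkl','rb'));c=d['top']
P=np.array([onz(c,335+u/5,185+v/5,.276) for u,v in((392,82),(582,172),(480,438),(265,358))])
print(P.round(4),P.mean(0).round(4));
for i in range(4):
    e=P[(i+1)%4]-P[i];print(np.linalg.norm(e).round(4),np.degrees(np.arctan2(e[1],e[0])).round(1))
s=onz(c,335+205/5,185+303/5,.03);print(s); m=P.mean(0);print(np.degrees(np.arctan2(*(s-m)[1::-1])))
print(proj(d['scene'],m),[proj(d['scene'],p).round(0) for p in P],proj(d['scene'],[.6243,.1309,.04]))
from scipy.spatial.transform import Rotation as R
from workcell import bot
s=bot.get_state();print(R.from_rotvec(s['tcp_rot']).as_matrix().round(3))
```

```text
[[ 0.6109 -0.0977  0.276 ]
 [ 0.5879 -0.147   0.276 ]
 [ 0.5185 -0.1196  0.276 ]
 [ 0.5382 -0.0645  0.276 ]] [ 0.5639 -0.1072  0.276 ]
0.0543 -115.1
0.0746 158.5
0.0586 70.3
0.08 -24.6
[ 0.5771759 -0.0786619  0.03     ]
65.04901867726761
[201.60326493 199.50561032] [array([213., 216.]), array([169., 212.]), array([190., 186.]), array([233., 188.])] [379.99639268 338.32766752]
[[-0.936  0.352 -0.001]
 [ 0.352  0.936 -0.002]
 [-0.    -0.002 -1.   ]]
```

```bash
for i in 1 2 3 4; do python3 -m jog '[[0,0,0,-0.0268,-0.0166,0.003,1],[0,0,0,-0.0268,-0.0166,0.003,1],[0,0,0,-0.0268,-0.0166,0.003,1],[0,0,0,-0.0268,-0.0166,0.003,1],[0,0,0,-0.0268,-0.0166,0.003,1]]'|tail -3; done
python3 -m jog '[[0,0,-0.077,0,0,0,1],[0,0,-0.077,0,0,0,1],[0,0,-0.077,0,0,0,1],[0,0,-0.077,0,0,0,1],[0,0,-0.077,0,0,0,1]]'
python3 - <<'E'
from workcell import bot
import cv2,pickle
from h import *
c=bot.capture('wrist');pickle.dump(c,open('w1.pkl','wb'));cv2.imwrite('pics/w1.png',c['color'][:,:,::-1])
print(c['world_from_camera'].round(3).tolist(),bot.get_state()['tcp_pos'])
for n,lo,hi in(('blue',(105,150,40),(130,255,255)),('green',(50,130,30),(85,255,255)),('wood',(5,80,40),(20,255,255))):
    for a,r in blobs(c,lo,hi,60): print(n,a,np.round(r[0],1),np.round(r[1],1),r[2],onz(c,*r[0],.026 if n=='wood' else .04).round(4))
E
```

```text
wrist_force: [1.0, -0.0, 0.8]
finger_gap: 0.0853
grasp_force: 0.0
wrist_force: [0.1, 0.5, 0.1]
finger_gap: 0.0853
grasp_force: 0.0
wrist_force: [-0.2, 0.5, -0.2]
finger_gap: 0.0851
grasp_force: 0.0
wrist_force: [0.7, 0.6, 0.2]
finger_gap: 0.0857
grasp_force: 0.0
t: 2.18
tcp_pos: [0.6221, 0.1322, 0.2433]
tcp_rot: [0.045, -3.14, 0.0]
wrist_force: [0.5, -1.3, 0.6]
finger_gap: 0.0853
grasp_force: 0.0
[[-0.031, 0.961, 0.276, 0.552], [1.0, 0.029, 0.009, 0.13], [0.001, 0.276, -0.961, 0.314], [0.0, 0.0, 0.0, 1.0]] [0.62215174 0.13219671 0.24331669]
blue 1124.0 [411.5 304.2] [64.5 21. ] 78.69007110595703 [0.689  0.2096 0.04  ]
blue 451.0 [316.8 222.5] [10.3 49.3] 1.847610354423523 [0.6232 0.1311 0.04  ]
blue 208.5 [ 13.7 171.5] [29.1  8.7] 9.462322235107422 [ 0.5916 -0.0906  0.04  ]
blue 1116.0 [196.5 182. ] [18.2 70. ] 52.12501525878906 [0.5952 0.042  0.04  ]
blue 1182.0 [ 28.1 149.5] [60.5 32.2] 7.125016689300537 [ 0.5755 -0.0772  0.04  ]
green 538.5 [316.7 121. ] [56.3 10.6] 87.79740142822266 [0.5496 0.1288 0.04  ]
wood 17352.0 [317. 132.] [264.  72.] 90.0 [0.5573 0.1293 0.026 ]
```

View pics/w1.png

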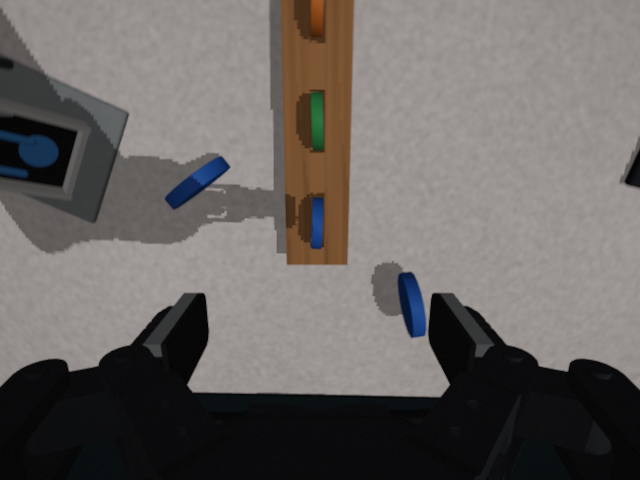

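The wrist view shows the rack with orange (317,15), green (317,121) and blue (317,222). The loose discs are at (197,182) and (411,304). The blue tag is at about (0.624, 0.131), which agrees with the top view, and the gripper is already above it. Descending.

```bash
python3 -m jog '[[0,0,0,-0.0004,-0.0002,0.014,1],[0,0,0,-0.0004,-0.0002,0.014,1],[0,0,0,-0.0004,-0.0002,0.014,1],[0,0,0,-0.0004,-0.0002,0.014,1],[0,0,0,0,0,0.014,1]]'
python3 -m jog '[[0,0,0,0,0,0.014,1],[0,0,0,0,0,0.014,1],[0,0,0,0,0,0.014,1],[0,0,0,0,0,0.014,1],[0,0,0,0,0,0.013,1]]'
python3 -m jog '[[0,0,0,0,0,0,-1],[0,0,0,0,0,0,-1],[0,0,0,0,0,0,-1],[0,0,0,0,0,0,-1],[0,0,0,0,0,0,-1]]'
python3 -m jog '[[0,0,0,0,0,0,-1],[0,0,0,0,0,0,-1],[0,0,0,0,0,0,-1],[0,0,0,0,0,0,-1],[0,0,0,0,0,0,-1]]'
```

```text
t: 2.65
tcp_pos: [0.6238, 0.1315, 0.1729]
tcp_rot: [0.037, -3.141, 0.0]
wrist_force: [-0.6, 0.3, -0.8]
finger_gap: 0.0854
grasp_force: 0.0
t: 3.07
tcp_pos: [0.6237, 0.1315, 0.1037]
tcp_rot: [0.037, -3.14, 0.0]
wrist_force: [-0.1, 0.3, -0.3]
finger_gap: 0.0852
grasp_force: 0.0
t: 3.48
tcp_pos: [0.6246, 0.1317, 0.1059]
tcp_rot: [-0.039, 3.14, 0.001]
wrist_force: [-0.4, 0.0, -0.2]
finger_gap: 0.0255
grasp_force: 0.0
t: 3.9
tcp_pos: [0.6244, 0.1317, 0.1056]
tcp_rot: [-0.04, 3.14, 0.001]
wrist_force: [-0.4, 0.5, 5.6]
finger_gap: 0.0066
grasp_force: 61.2
```

```bash
for i in 1 2; do python3 -m jog '[[0,0,0,0,0,-0.03,-1],[0,0,0,0,0,-0.03,-1],[0,0,0,0,0,-0.03,-1],[0,0,0,0,0,-0.03,-1],[0,0,0,0,0,-0.03,-1]]'; done
python3 - <<'E'
from workcell import bot
import cv2,pickle
from h import *
c=bot.capture('wrist');pickle.dump(c,open('w2.pkl','wb'));cv2.imwrite('pics/w2.png',c['color'][:,:,::-1])
for a,r in blobs(c,(105,150,40),(130,255,255),60): print(a,np.round(r[0],1),np.round(r[1],1),r[2])
E
```

```text
t: 4.32
tcp_pos: [0.6236, 0.1315, 0.2557]
tcp_rot: [0.04, -3.14, 0.0]
wrist_force: [1.0, 0.2, -0.3]
finger_gap: 0.0066
grasp_force: 60.5
t: 4.73
tcp_pos: [0.6236, 0.1315, 0.4058]
tcp_rot: [0.04, -3.14, 0.0]
wrist_force: [0.5, -0.2, -0.5]
finger_gap: 0.0062
grasp_force: 60.5
1772.0 [318. 302.] [96. 22.] 90.0
400.0 [381.1 244. ] [41.4 11.7] 80.53767395019531
387.0 [240.  160.4] [10.2 44. ] 53.13010025024414
208.0 [ 22.6 142.4] [48.3 18.9] 21.801406860351562
2959.0 [ 74.4 129.2] [153.7  33.9] 9.462323188781738
```

View pics/w2.png

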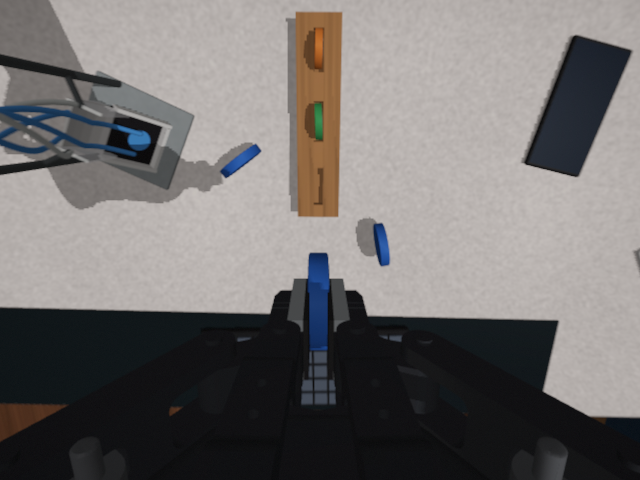

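The tag is held on edge between the pads (318,300), and the orange and green tags still stand in the rack. Moving over the funnel and turning.

```bash
for i in 1 2; do python3 -m jog '[[0,0,0,0.0066,-0.0237,0,-1],[0,0,0,0.0066,-0.0237,0,-1],[0,0,0,0.0066,-0.0237,0,-1],[0,0,0,0.0066,-0.0237,0,-1],[0,0,0,0.0066,-0.0237,0,-1]]'|head -2; done
python3 -m jog '[[0,0,0.0856,0,0,0,-1],[0,0,0.0856,0,0,0,-1],[0,0,0.0856,0,0,0,-1],[0,0,0.0856,0,0,0,-1],[0,0,0.0856,0,0,0,-1]]'
python3 - <<'E'
from workcell import bot
import cv2,pickle
from h import *
c=bot.capture('wrist');pickle.dump(c,open('w3.pkl','wb'));cv2.imwrite('pics/w3.png',c['color'][:,:,::-1])
print(c['world_from_camera'].round(3).tolist())
E
```

```text
t: 5.2
tcp_pos: [0.5934, 0.0112, 0.4041]
t: 5.62
tcp_pos: [0.5634, -0.1081, 0.4042]
t: 6.03
tcp_pos: [0.5638, -0.1071, 0.4041]
tcp_rot: [-0.635, -3.076, 0.0]
wrist_force: [-0.7, 0.6, -0.8]
finger_gap: 0.0063
grasp_force: 60.5
[[0.395, 0.883, 0.253, 0.5], [0.919, -0.379, -0.108, -0.08], [0.001, 0.275, -0.961, 0.474], [0.0, 0.0, 0.0, 1.0]]
```

View pics/w3.png

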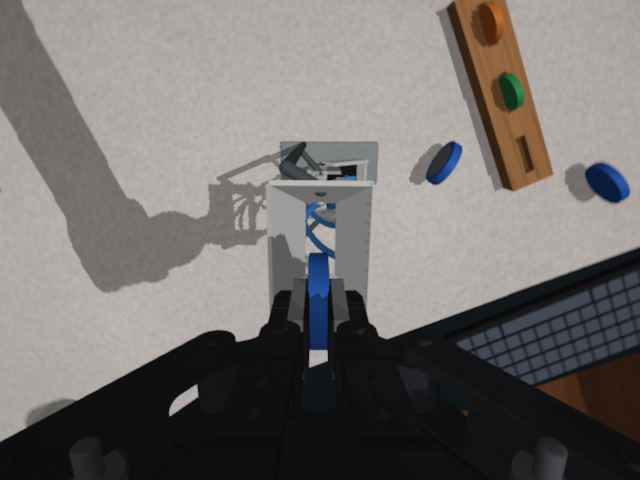

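The funnel's near rim edge runs from (267,184) to (374,183), square with the tag. The tag (318,300) is centred over the slot.

Run:
```python
import pickle
from h import *
c=pickle.load(open('w3.pkl','rb'))
A=onz(c,267,184,.276);B=onz(c,374,183,.276);e=B-A
print(A,B,np.linalg.norm(e),np.degrees(np.arctan2(e[1],e[0])))
n=np.array([-e[1],e[0],0])/np.linalg.norm(e)
for s in(1,-1):print((A+B)/2+s*n*.038)
l=onz(c,269,300,.276);r=onz(c,368,300,.276);print(l,r,(l+r)/2,np.linalg.norm(r-l))
```

```text
[ 0.5166388 -0.1165885  0.276    ] [ 0.53864208 -0.06400214  0.276     ] 0.05700411924478394 67.29450204307028
[ 0.4925854  -0.07562753  0.276     ]
[ 0.56269548 -0.10496312  0.276     ]
[ 0.5784323  -0.14463017  0.276     ] [ 0.60121846 -0.0916052   0.276     ] [ 0.58982538 -0.11811768  0.276     ] 0.0577135740779414
```

```bash
python3 -m jog '[[0,0,0,0.0005,0.0005,0.012,-1],[0,0,0,0.0005,0.0005,0.012,-1],[0,0,0,0,0,0.012,-1],[0,0,0,0,0,0.01,-1],[0,0,0,0,0,0.006,-1]]'
python3 -m jog '[[0,0,0,0,0,0,-1],[0,0,0,0,0,0,-1],[0,0,0,0,0,0,1],[0,0,0,0,0,0,1],[0,0,0,0,0,0,1]]'
python3 -m jog '[[0,0,0,0,0,0,1],[0,0,0,0,0,0,1],[0,0,0,0,0,0,1],[0,0,0,0,0,0,1],[0,0,0,0,0,0,1]]'
python3 -m jog '[[0,0,0,0,0,-0.02,1],[0,0,0,0,0,-0.02,1],[0,0,0,0,0,-0.02,1],[0,0,0,0,0,-0.02,1],[0,0,0,0,0,-0.02,1]]'
python3 - <<'E'
from workcell import bot
import cv2
s=bot.capture('scene')['color'][:,:,::-1]
cv2.imwrite('pics/s4.png',cv2.resize(s[170:400,140:420],None,fx=2.6,fy=2.6,interpolation=cv2.INTER_CUBIC))
E
```

```text
t: 6.5
tcp_pos: [0.5629, -0.1056, 0.3511]
tcp_rot: [-0.626, -3.076, 0.0]
wrist_force: [-0.0, -0.2, 0.3]
finger_gap: 0.0068
grasp_force: 60.5
t: 6.92
tcp_pos: [0.5638, -0.1058, 0.3536]
tcp_rot: [0.628, 3.077, 0.0]
wrist_force: [-0.1, -0.5, 0.7]
finger_gap: 0.0422
grasp_force: 0.0
t: 7.33
tcp_pos: [0.5635, -0.1057, 0.3529]
tcp_rot: [0.628, 3.078, 0.0]
wrist_force: [0.2, -0.9, -1.0]
finger_gap: 0.0856
grasp_force: 0.0
t: 7.75
tcp_pos: [0.5634, -0.1057, 0.4538]
tcp_rot: [-0.629, -3.078, -0.0]
wrist_force: [-1.0, -0.6, -0.9]
finger_gap: 0.0856
grasp_force: 0.0
```

View pics/s4.png

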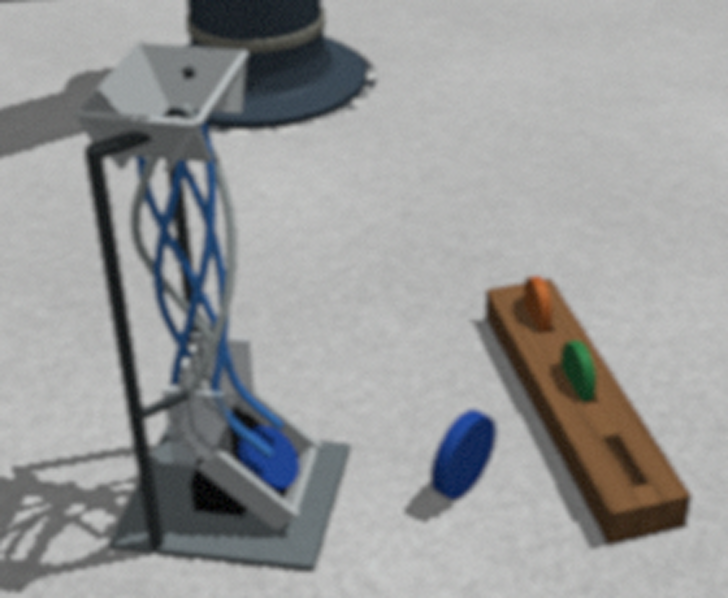

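The tag has gone through and lies on the plate with an all-blue face showing at (270,455). I'll let it settle, then check its position numerically.

```bash
python3 -m jog '[[0,0,0,-0.03,0,-0.01,1],[0,0,0,-0.03,0,-0.01,1],[0,0,0,-0.03,0,-0.01,1],[0,0,0,0,0,0,1],[0,0,0,0,0,0,1]]'|head -2
python3 - <<'E'
from workcell import bot
import cv2,pickle
from h import *
d=pickle.load(open('v0.pkl','rb'))
ims=[]
for n,(u,v) in(('scene',(240,345)),('top',(380,245))):
    c=bot.capture(n)
    for k in (d[n],c):
        ims.append(cv2.resize(k['color'][v-35:v+35,u-35:u+35,::-1],(390,280),interpolation=cv2.INTER_CUBIC))
    for a,r in blobs(c,(105,150,40),(130,255,255),60): print(n,a,np.round(r[0],1),np.round(r[1],1))
cv2.imwrite('pics/f.png',np.vstack([np.hstack(ims[:2]),np.hstack(ims[2:])]))
E
```

```text
t: 8.22
tcp_pos: [0.6472, -0.1415, 0.4816]
scene 642.5 [450.1 368.7] [35.3 22.8]
scene 437.5 [317.6 344.3] [16.5 33.1]
scene 434.0 [235.1 330.2] [61.3 19.7]
scene 103.0 [209.5 269.5] [72.5 13.2]
top 356.5 [375.7 246.1] [22.7 22.4]
top 72.0 [414.8 242.5] [ 9.5 25.6]
top 133.5 [311.1 233.4] [ 6.4 26.8]
top 136.5 [218.7 179.5] [26.7  7.4]
```

View pics/f.png

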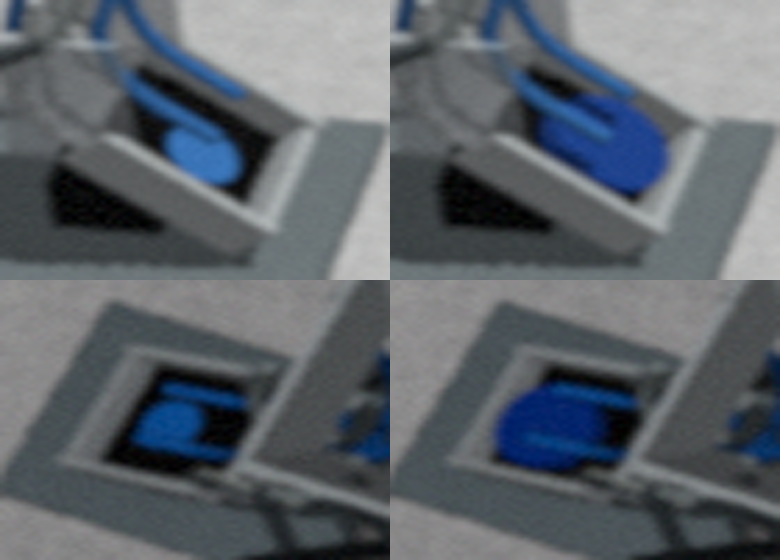

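The tag lies flat against the lip over the spot, with its blue face up. The arm is clear.

```bash
python3 -c "
from workcell import bot
print(bot.finish_job())"
```

```text
the job is handed in; nothing more can be done
None
```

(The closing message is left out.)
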